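Shift the roller tumbler into third speed through its H-gate and start it

TASK

The jar of plugs is ready to be tumbled: put the roller machine into third speed by pushing its gear lever through the H-shaped gate (from wherever it was left in the left slot to the middle, across to the right, then fully forward, away from the robot, to the end of the slot with three dots), and only then press the start button (the small straight-sided one) fully in and let it go. Push with the fingertips or the outside of the fingers: do not grip the lever knob, leave the mushroom-headed stop button alone, and do not move or lift the jar or anything standing round the machine.

Things in the scene. Friction and masses are not known exactly. Their poses are not given: they have to be found in the camera images.
- tumbler: The fixed bench machine. Origin: middle of the underside of its grey gearbox housing, on the bench; x forward (away from the operator), y left, z up. Housing 190 (x) x 150 (y) mm, deck 88 mm high. A bed with two rubber rollers along y (103 mm high) runs to the right from y = -75 to -359 mm.
- gate (a point): Middle of the H opening, on top of the 84 x 92 mm steel gate plate, 104 mm above the bench, at x = +30, y = 0 of tumbler, same axes. Two slots along x at y = +16 (left) and -16 mm (right), 14 mm wide, +/-25 mm long, joined at x = 0 by a 16 mm wide cross channel. Black dots at the slot ends count the speeds: first left forward, second left back, third right forward, fourth right back.
- lever_knob (a point): Centre of the black gear lever knob, a rounded square block 34 x 34 mm, 46 mm tall, on a 10 mm stem. Axes those of the machine when upright; they tilt with the lever. Pivot 150 mm below it, at x = +30, y = 0, z = 22 mm of tumbler, so it is 172 mm high when upright and travels about +/-36 mm along x, +/-33 mm along y. Stem and gate are solid: it goes only where the H lets it.
- lever_cross (a joint): Sideways tilt of the gear lever, rad: about -0.20 in the left slot (where it starts), +0.20 in the right slot (each slot has play, 0.17 to 0.22), 0 in the middle. Moves only while gear_lever is within about 0.04 of 0 (the gate corners are rounded). Friction: about 2.7 N at the knob; it stays where it is left.
- gear_lever (a joint): Fore-and-aft tilt of the gear lever, rad: -0.245 at the back end of a slot, 0 in the cross channel, +0.245 at the forward end (away from the operator); starts anywhere along the left slot. Friction: about 2.7 N at the knob; it stays where it is left.
- start_button (a joint): Start button travel, m: 0 out, 0.006 fully in; springs back. About 1.5 N to move it, 5 N to hold it fully in.
- start_button_top (a point): Middle of the top of the start button: straight-sided round button 22 mm across in a round collar 38 mm across, pressed straight down; it stands 10 mm above the collar and its top is 110 mm above the bench, at x = -62, y = -35 mm of tumbler.
- stop_button (a joint): Stop button travel, m: 0 out, 0.005 in; springs back.
- stop_button_top (a point): Middle of the top of the stop button: a wide mushroom head 36 mm across, 115 mm above the bench, at x = -62, y = +35 mm of tumbler (left of the start button). Not to be touched.
- plug_jar: Loose clear jar with grey lid and plugs inside, 90 mm diameter, 180 mm long, lying along y on the two rollers; origin at its centre; its top is 177 mm above the bench.
- beaker: clear glass beaker, 74 mm across, 87 mm tall; loose bystander near the machine, origin at the centre of its underside. Leave where it stands.
- plug_1: pale silicone dome plug, 24 mm across, 22 mm tall; loose bystander near the machine, origin at the centre of its underside. Leave where it stands.
- plug_2: second such silicone plug; loose bystander near the machine, origin at the centre of its underside. Leave where it stands.
- glass_insert_3: small glass insert standing on its foot, 22 mm across, 61 mm tall; loose bystander near the machine, origin at the centre of its underside. Leave where it stands.
- glass_insert_6: second such glass insert, 59 mm tall; loose bystander near the machine, origin at the centre of its underside. Leave where it stands.
- cotton_roll: roll of white cotton tape on end, 63 mm across, 35 mm tall; loose bystander near the machine, origin at the centre of its underside. Leave where it stands.

How it is judged:
By the outcome, as a careful person would: the job done as asked, in the order asked, and still so for the second after the job is handed in, with the robot touching nothing.
It also fails if it takes over 53 s, if anything falls off the work surface, if the arm or the gripper's body presses on something with over 40 N, if the wrist force passes 120 N, or if a joint passes its speed limit or range.

ROBOT

A 6-joint arm with a two-finger parallel gripper is mounted at the origin on the work surface; the furniture and walls round the work are solid. World frame = base frame: x ahead of the robot, y to its left, z up, the work surface at z = 0. Lengths are in m, angles in rad, forces in N, time in s.
With the tool pointing down it reaches from about 0.425 to 1.125 m from the base axis. Payload 14.9 kg.
Tool frame: the origin (TCP) lies midway between the tips of the shut fingers; the grasp point (between the pads) lies 19 mm behind it (robot.grip_depth is the distance from the TCP to the grasp point, in m); z points along the fingers, x is the direction in which the jaws open and shut, and the axes are right-handed (so a half turn about z gives the same grasp; the last joint's range is limited). The gripper opens to 91 mm and grips with 3 to 60 N. Pads are 32 mm wide; open, the fingers measure 118 mm over their backs; the gripper's body (76 mm by 178 mm) begins 60 mm behind the grasp point.
Start: joints at [-0.033, 0.379, 1.734, -0, 1.028, -0.033], TCP at [0.7, -0, 0.214] pointing down, gripper open.
Joint ranges: [-2.77, 2.77], [-0.74, 2.19], [0, 2.66], [-1.06, 4.2], [0.31, 2.87], [-3.08, 3.08]. Speed limits (rad/s): [1.89, 1.89, 2.39, 3.14, 3.14, 3.14].

INTERFACE

Orientations are given as a rotation vector (axis times angle).
In Python, from workcell import robot gives the robot as it stands. The module is installed in compiled form; this text tells all that it offers.
- The arm moves only by the tool arm_command, never from a script. Its argument "deltas" is one flat list of numbers, 6 for each row, row after row: the shift along the tool's x, y, z scaled (see below), then the turn, a rotation vector about the tool's x, y, z scaled (see below). A call has 1 to 10 rows; each row is the pose to reach, as a shift and turn from the pose commanded when the call began, along the tool's axes at that moment; what a row does not reach only later rows make up. The controller multiplies each number of a shift by 200 mm and each number of a turn by 45 degrees. A row lasts 1/12 s, in which the tool goes at most 41.7 mm and 7.16 degrees, less where a joint would pass 70% of its speed; a pose out of reach is approached as far as the arm can. A call with a number of a shift or a turn outside -1 to 1 is refused whole. A call with a gripper value outside its range is refused whole. "claw" is the opening, from -1 (shut) to 1 (fully open), so that 0 is half open, set as the call begins (left out, the last holds). The fingers move at their own pace and stop on an object; "force" is the grip in N (left out, the last holds). Time passes only in rows, so rows that repeat a pose let the fingers close. It gives the time, the measured TCP pose, the force and the opening at its end, in the units of the state.
- robot.get_obs(): the state, without advancing time (a new reading comes with each control period).
- robot.snapshot(name): name is "scene" or "side" or "wrist"; returns the picture (400x640x3 uint8, red, green, blue); there is no depth.
- robot.calibration(name): a dict with "fx", "fy", "cx", "cy" (pixels), "origin" and "orientation" of the camera in the world. Camera axes: x right, y up, looking along -z (the intrinsics and any distortion apply to the point x, -y, -z); pixel columns grow to the right and rows downward; lengths in m; the calibration is good to about 2 mm. A picture is of the moment at which its call begins: read the wrist's pose just before it. calibration takes no time and is no camera call; for the wrist camera it gives the pose at the moment of the call.
- robot.sign_off(): hands the job in, once; it reports no verdict.
The state is a dict: "clock": time; "qpos": joint angles; "qd": joint speeds; "joint_efforts": joint torques, N m; "tcp_pos": TCP position; "orientation": TCP orientation; "contact_force": force on the tool from outside, world axes, zero at the start; "ft_torque": the same for the moment, N m; "grip_width": finger opening in m.
Only numpy, scipy, OpenCV 4.12 (cv2) and the standard library are available. Lean on these libraries where they do the work, as an engineer would, in place of code of your own. Each camera call takes 0.05 s, during which the arm holds its last target.

## Working session

There is one attempt and no reset: what is moved stays moved. The work goes in short steps, Python scripts to look and compute and a tool call to move; the robot and the scene stay as the last step left them, time stands still between calls to the robot, and variables do not carry over. Pictures are saved under pics/ and viewed, and the job is handed in when it is done.

Besides the shell and the picture viewer there is one more tool, called after "Request:" as name(argument=value, ...) on one line, values as JSON. arm_command: Moves the arm, as the interface text tells. Shifts and turns lie within -1 to 1; 1 stands for 200 mm of shift or 45 degrees of turn. Its arguments: {"type":"object","properties":{"deltas":{"type":"array"},"claw":{"type":"number"},"force":{"type":"number"}},"required":["deltas"]}

```bash
mkdir -p pics
python3 - <<'E'
from workcell import robot
import cv2
o=robot.get_obs()
print(o['clock'],o['tcp_pos'],o['orientation'],o['grip_width'])
for n in('scene','side','wrist'):
    c=robot.calibration(n);print(n,c)
    im=robot.snapshot(n);cv2.imwrite(f'pics/{n}0.png',im[:,:,::-1])
E
```

```text
0.0 [ 6.99590867e-01 -1.68655412e-05  2.13280685e-01] [-3.14156830e+00  8.00021339e-05  1.77939336e-03] 0.09140364002097437
scene {'fx': 468.19174511234746, 'fy': 468.19174511234746, 'cx': 318.2458867536743, 'cy': 205.57864961529907, 'origin': array([0.77326184, 0.4982597 , 0.8546581 ]), 'orientation': array([0.17050507, 1.10188122, 2.68096441])}
side {'fx': 486.43399163214804, 'fy': 486.43399163214804, 'cx': 312.20016704067, 'cy': 200.52217469545502, 'origin': array([0.2164329 , 0.61251738, 0.65595028]), 'orientation': array([ 0.24882376, -1.35197068, -2.41491832])}
wrist {'fx': 309.1623722784113, 'fy': 309.1623722784113, 'cx': 319.4153882848972, 'cy': 199.28727082795032, 'origin': array([0.70032567, 0.07557607, 0.38474689]), 'orientation': array([-0.27355547,  0.00210455, -0.0007573 ])}
```

View pics/scene0.png

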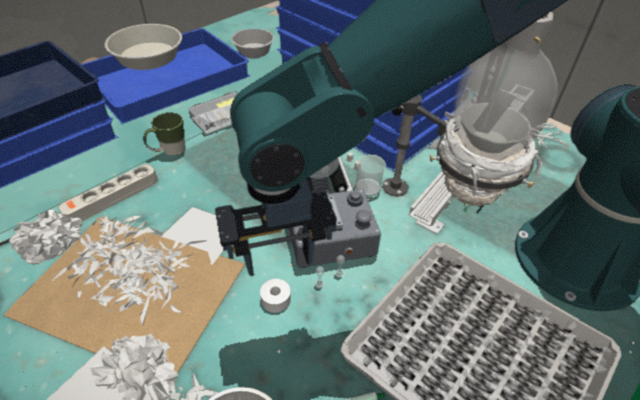

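View pics/side0.png

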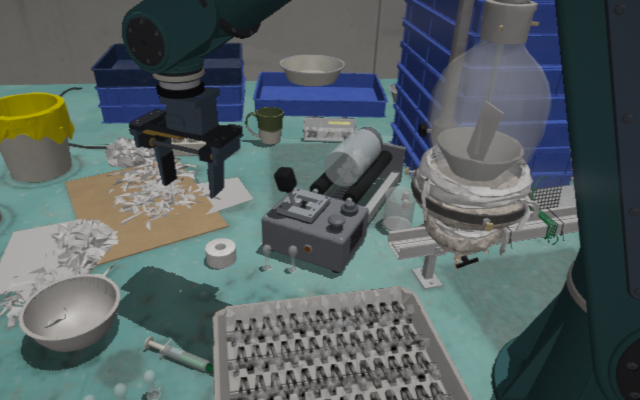

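View pics/wrist0.png

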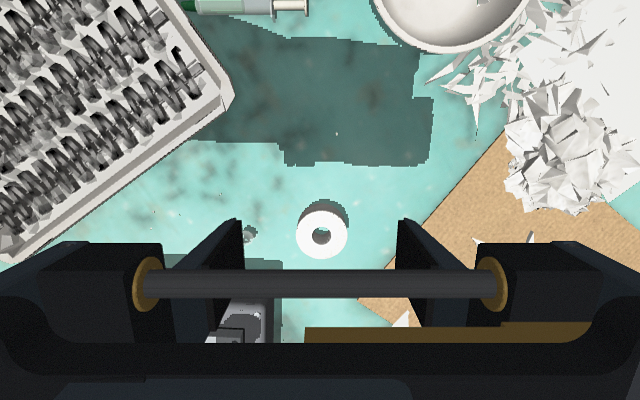

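Run:
```python
import cv2
im=cv2.imread('pics/side0.png')
cv2.imwrite('pics/side0z.png',cv2.resize(im[120:280,240:420],None,fx=4.4,fy=3.7*1.0,interpolation=cv2.INTER_CUBIC)[:600,:800])
im=cv2.imread('pics/scene0.png')
cv2.imwrite('pics/scene0z.png',cv2.resize(im[140:300,220:420],None,fx=3.7,fy=3.7,interpolation=cv2.INTER_CUBIC))
```

```text
(no output)
```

View pics/side0z.png

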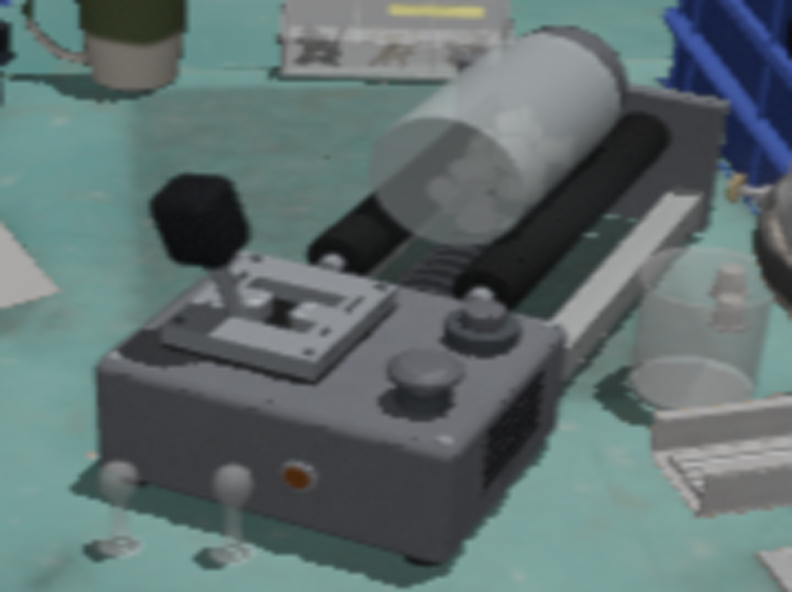

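View pics/scene0z.png

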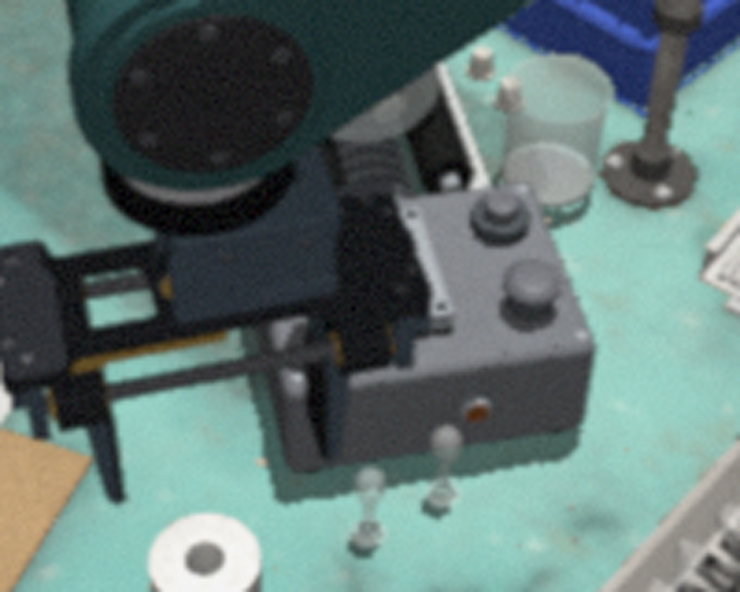

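```bash
cat > h.py <<'E'
import numpy as np
from scipy.spatial.transform import Rotation as R
def ray(c,u,v):
    d=np.array([(u-c['cx'])/c['fx'],-(v-c['cy'])/c['fy'],-1.0])
    d=R.from_rotvec(c['orientation']).apply(d); return np.array(c['origin']),d/np.linalg.norm(d)
def plane(c,u,v,z):
    o,d=ray(c,u,v); return o+d*(z-o[2])/d[2]
def tri(c1,p1,c2,p2):
    a,d=ray(c1,*p1); b,e=ray(c2,*p2)
    s=np.linalg.lstsq(np.c_[d,-e],b-a,rcond=None)[0]
    P,Q=a+s[0]*d,b+s[1]*e; return (P+Q)/2,np.linalg.norm(P-Q)
E
python3 - <<'E'
from h import *; from workcell import robot
S=robot.calibration('side');C=robot.calibration('scene')
s=lambda x,y:(240+x/4.4-.4,120+y/3.7-.4); c=lambda x,y:(220+x/3.7-.4,140+y/3.7-.4)
np.set_printoptions(precision=4,suppress=True)
for n,p,z in [('BL',(316,362),.104),('FL',(163,333),.104),('BR',(395,287),.104),('FR',(248,253),.104),('start',(486,302),.11),('stop',(427,366),.115),('knob',(200,220),.169)]:
    print(n,plane(S,*s(*p),z))
for n,p,z in [('start',(503,204),.11),('stop',(532,280),.115),('BL',(437,323),.104),('BR',(400,203),.104)]:
    print(n,plane(C,*c(*p),z))
print(tri(S,s(486,302),C,c(503,204)),tri(S,s(427,366),C,c(532,280)))
E
```

```text
BL [ 0.531  -0.1509  0.104 ]
FL [ 0.6084 -0.1473  0.104 ]
BR [ 0.5268 -0.2406  0.104 ]
FR [ 0.6094 -0.2456  0.104 ]
start [ 0.4774 -0.2347  0.11  ]
stop [ 0.4775 -0.1535  0.115 ]
knob [ 0.5983 -0.1678  0.169 ]
start [ 0.4747 -0.2255  0.11  ]
stop [ 0.4805 -0.1548  0.115 ]
BL [ 0.5416 -0.1452  0.104 ]
BR [ 0.5347 -0.248   0.104 ]
(array([ 0.4752, -0.2236,  0.1148]), np.float64(0.004299394886169062)) (array([ 0.4791, -0.1579,  0.1117]), np.float64(0.0003058169721519403))
```

```bash
python3 - <<'E'
from h import *; from workcell import robot
S=robot.calibration('side');C=robot.calibration('scene')
np.set_printoptions(precision=4,suppress=True)
for n,a,b in [('mantle bottom',(465,258),(480,210)),('mantle rim left',(423,178),(440,140)),('rim right',(530,190),(535,170)),('flask top',(508,10),(520,40)),('funnel in',(480,150),(497,125))]: print(n,tri(S,a,C,b))
print('standbase',plane(C,395,187,0),'beaker',plane(C,368,188,0))
print('rail left end',plane(S,390,245,.1),plane(S,430,280,0))
E
python3 - <<'E'
import cv2
im=cv2.imread('pics/scene0.png')
cv2.imwrite('pics/s1.png',cv2.resize(im[0:280,340:640],None,fx=2.1,fy=2.1,interpolation=cv2.INTER_CUBIC))
im=cv2.imread('pics/side0.png')
cv2.imwrite('pics/s2.png',cv2.resize(im[0:300,340:640],None,fx=2,fy=2,interpolation=cv2.INTER_CUBIC))
E
```

```text
mantle bottom (array([ 0.2259, -0.1037,  0.1278]), np.float64(0.013812933466273767))
mantle rim left (array([ 0.3192, -0.1809,  0.2492]), np.float64(0.03584981255050233))
rim right (array([ 0.1684, -0.0613,  0.2872]), np.float64(0.046942571089893435))
flask top (array([ 0.2496, -0.1243,  0.5212]), np.float64(0.031196808298798586))
funnel in (array([ 0.2382, -0.1276,  0.3296]), np.float64(0.0034090541664467473))
standbase [ 0.3179 -0.3351 -0.    ] beaker [ 0.3899 -0.3491  0.    ]
rail left end [ 0.3606 -0.1331  0.1   ] [ 0.28   -0.1861  0.    ]
```

View pics/s1.png

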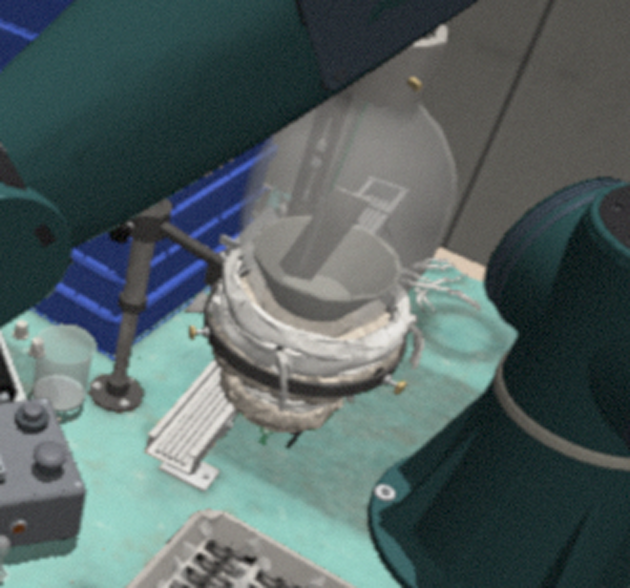

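View pics/s2.png

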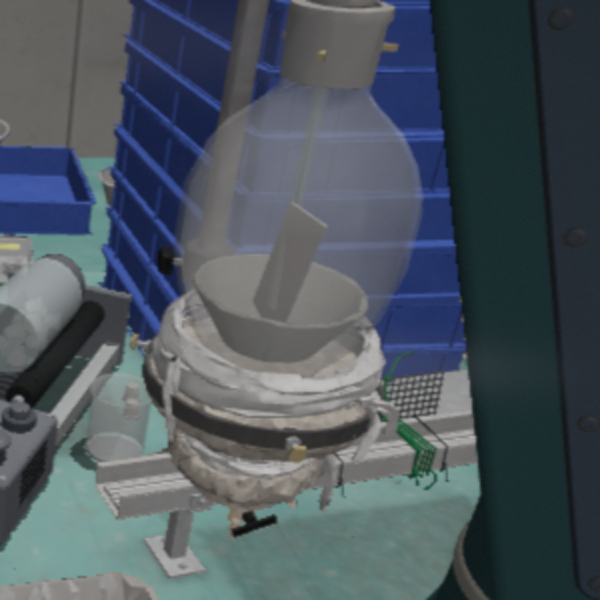

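Request:
arm_command(deltas=[-0.4,0.5,-0.7,0,0,1,-0.4,0.5,-0.7,0,0,1,-0.4,0.5,-0.7,0,0,1,-0.4,0.5,-0.7,0,0,1,-0.4,0.5,-0.7,0,0,1,-0.4,0.5,-0.7,0,0,1,-0.4,0.5,-0.7,0,0,1,-0.4,0.5,-0.7,0,0,1,-0.4,0.5,-0.7,0,0,1], claw=-1, force=20)

```text
clock: 0.9
tcp_pos: [0.6199, -0.1, 0.3537]
orientation: [2.903, -1.2, -0.001]
contact_force: [-0.4, 0.6, -0.7]
grip_width: 0.0343
```

Request:
arm_command(deltas=[0,0,0,0,0,1,0,0,0,0,0,1,0,0,0,0,0,1,0,0,0,0,0,1,0,0,0,0,0,1,0,0,0,0,0,1,0,0,0,0,0,1,0,0,0,0,0,1,0,0,0,0,0,1])

```text
clock: 1.65
tcp_pos: [0.62, -0.0998, 0.3535]
orientation: [2.225, -2.217, -0.001]
contact_force: [0.1, 0.0, -0.2]
grip_width: 0.0007
```

```bash
cat > look.py <<'E'
import sys,cv2,json
from workcell import robot
import numpy as np
np.set_printoptions(precision=4,suppress=True)
t=sys.argv[1]
o=robot.get_obs()
print(o['clock'],o['tcp_pos'],o['orientation'],o['qpos'],o['contact_force'],o['grip_width'])
for n in sys.argv[2:]:
    c=robot.calibration(n)
    im=robot.snapshot(n);cv2.imwrite(f'pics/{n}{t}.png',im[:,:,::-1])
    json.dump({k:(v.tolist() if hasattr(v,'tolist') else v) for k,v in c.items()},open(f'pics/{n}{t}.json','w'))
E
python3 look.py 1 side wrist
```

```text
1.65 [ 0.62   -0.0998  0.3535] [ 2.2249 -2.2175 -0.0009] [-0.1967  0.1325  1.7807 -0.      1.229   1.3707] [ 0.1335  0.0374 -0.207 ] 0.0006843336601078379
```

View pics/side1.png

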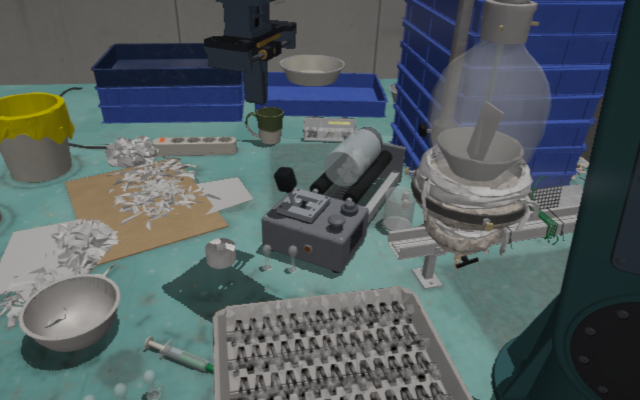

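View pics/wrist1.png

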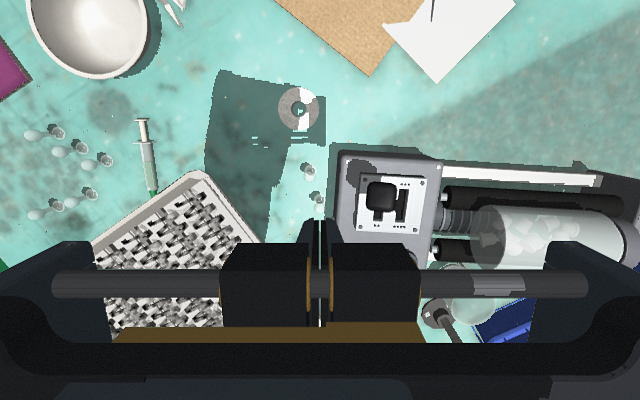

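Run:
```python
import cv2
im=cv2.imread('pics/wrist1.png')
cv2.imwrite('pics/w1z.png',cv2.resize(im[130:280,320:470],None,fx=4,fy=4,interpolation=cv2.INTER_CUBIC))
```

```text
(no output)
```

View pics/w1z.png

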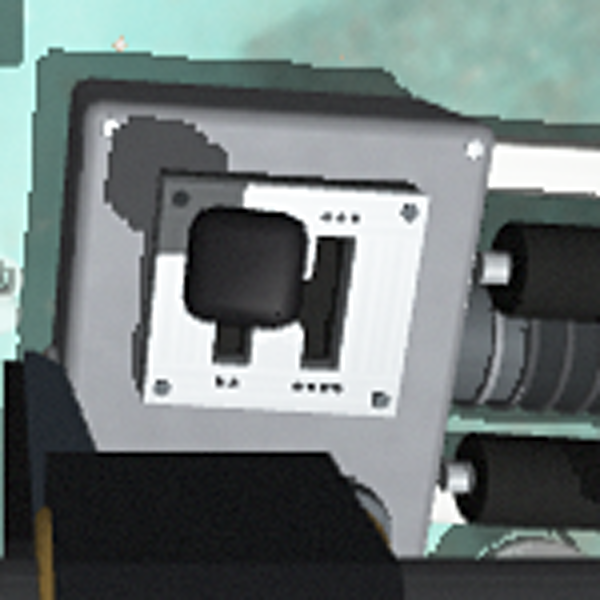

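Run:
```python
from h import *; import json
np.set_printoptions(precision=4,suppress=True)
c=json.load(open('pics/wrist1.json'))
q=lambda x,y:(320+x/4-.4,130+y/4-.4)
P=[plane(c,*q(*p),.104) for p in [(165,178),(428,190),(397,415),(143,402)]]
print(np.array(P)); FL,FR,BR,BL=P
m=np.mean(P,0);print('gate',m,'sizes',np.linalg.norm(FL-FR),np.linalg.norm(FL-BL),np.linalg.norm(BR-FR))
yax=(FL-FR+BL-BR);xax=(FL-BL+FR-BR)
ps=np.arctan2(-yax[0],yax[1]),np.arctan2(xax[1],xax[0]);print('yaw',np.degrees(ps))
y=np.mean(ps);Rm=np.array([[np.cos(y),-np.sin(y)],[np.sin(y),np.cos(y)]])
for n,p,z in[('deckscrewFL',(110,128),.088),('FR',(475,149),.088),('slotLback',(231,360),.104),('slotRf',(336,238),.104),('slotRb',(318,366),.104),('knob top mid',(247,262),.19)]:
    w=plane(c,*q(*p),z);print(n,w,(Rm.T@(w-m)[:2]))
for n,d in [('start',(-.092,-.035)),('stop',(-.092,.035)),('org',(-.03,0))]: print(n,m[:2]+Rm@d)
# knob candidates
S=json
for gl in(-.2,0,.2,.245):
    print(gl,m[:2]+Rm@np.array([.15*np.sin(gl),.15*np.sin(.2)]))
```

```text
[[ 0.6144 -0.1578  0.104 ]
 [ 0.6104 -0.2491  0.104 ]
 [ 0.5267 -0.2458  0.104 ]
 [ 0.5316 -0.1529  0.104 ]]
gate [ 0.5708 -0.2014  0.104 ] sizes 0.09141554787622258 0.08295869153967204 0.08372199035962129
yaw [-2.7651 -2.7761]
deckscrewFL [ 0.6292 -0.1397  0.088 ] [0.0554 0.0644]
FR [ 0.622  -0.2701  0.088 ] [ 0.0545 -0.0661]
slotLback [ 0.5478 -0.1841  0.104 ] [-0.0237  0.0162]
slotRf [ 0.5932 -0.2185  0.104 ] [ 0.0232 -0.016 ]
slotRb [ 0.5456 -0.2156  0.104 ] [-0.0244 -0.0154]
knob top mid [ 0.6074 -0.17    0.19  ] [0.0351 0.0332]
start [ 0.4772 -0.2319]
stop [ 0.4805 -0.162 ]
org [ 0.5408 -0.2   ]
-0.2 [ 0.5424 -0.1702]
0 [ 0.5722 -0.1716]
0.2 [ 0.602  -0.1731]
0.245 [ 0.6085 -0.1734]
```

```bash
cat > go.py <<'E'
# python go.py x y z (gate-frame mm, mm, tip height world mm)
import sys; from h import *; from workcell import robot
np.set_printoptions(precision=4,suppress=True)
m=np.array([.5708,-.2014]); y=np.radians(-2.77);Rm=np.array([[np.cos(y),-np.sin(y)],[np.sin(y),np.cos(y)]])
o=robot.get_obs(); T=R.from_rotvec(o['orientation'])
X=T.apply([1,0,0]); print('tool x dir machine deg from -y:',np.degrees(np.arctan2(X[1],X[0]))+90-np.degrees(y), 'tilt',T.apply([0,0,1]))
print('now gate mm',(Rm.T@(o['tcp_pos'][:2]-m))*1e3,o['tcp_pos'][2]*1e3,'F mach',Rm.T@np.array(o['contact_force'][:2]),o['contact_force'][2],'t',o['clock'])
a=np.array(sys.argv[1:],float).reshape(-1,3)
for p in a:
    w=np.r_[m+Rm@(p[:2]/1e3),p[2]/1e3]
    print(p,'world',w,'delta tool/200mm',T.inv().apply(w-o['tcp_pos'])/.2)
E
python3 go.py 95 32 300
```

```text
tool x dir machine deg from -y: 2.916318425143122 tilt [-0.0004  0.0001 -1.    ]
now gate mm [ 44.223  103.7639] 353.67680358509995 F mach [ 0.0984 -0.6882] -0.5813736350979843 t 1.75
[ 95.  32. 300.] world [ 0.6672 -0.174   0.3   ] delta tool/200mm [ 0.3713 -0.2354  0.2683]
```

Request:
arm_command(deltas=[0.371,-0.235,0.268,0,0,0.065,0.371,-0.235,0.268,0,0,0.065,0.371,-0.235,0.268,0,0,0.065,0.371,-0.235,0.268,0,0,0.065,0.371,-0.235,0.268,0,0,0.065])

```text
clock: 2.17
tcp_pos: [0.6668, -0.1747, 0.2992]
orientation: [2.164, -2.276, -0.003]
contact_force: [-1.1, -0.1, 0.4]
grip_width: 0.0
```

```bash
python3 go.py 90 32 165; python3 look.py 2 side wrist
```

```text
tool x dir machine deg from -y: -0.13673753288011437 tilt [-0.0017  0.0006 -1.    ]
now gate mm [94.6092 31.3572] 299.2457553298954 F mach [-1.0578 -0.1891] 0.40896060293039993 t 2.1667
[ 90.  32. 165.] world [ 0.6622 -0.1738  0.165 ] delta tool/200mm [-0.0028  0.0219  0.6713]
2.1667 [ 0.6668 -0.1747  0.2992] [ 2.1638 -2.2765 -0.0026] [-0.29    0.2804  1.7017  0.0001  1.1613  1.3315] [-1.0657 -0.1378  0.409 ] 4.835082197728621e-05
```

View pics/wrist2.png

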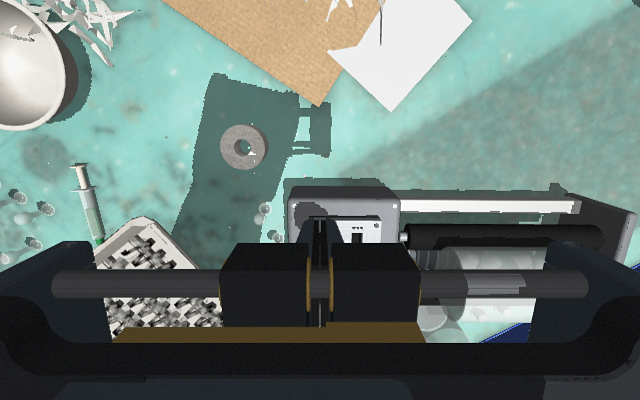

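View pics/side2.png

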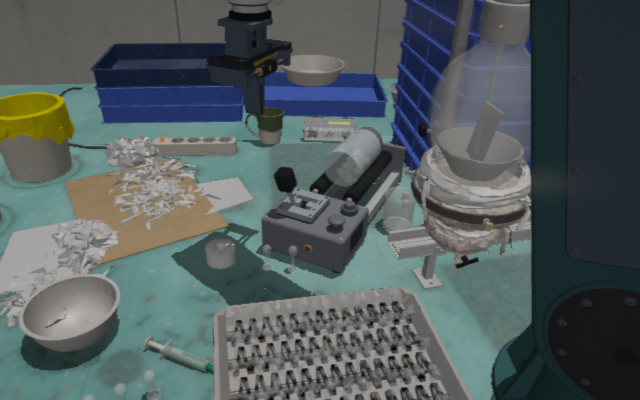

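Clear. Descend in front of the knob (tip at 165 mm).

Request:
arm_command(deltas=[-0.003,0.02,0.2,0,0,0,-0.003,0.02,0.4,0,0,0,-0.003,0.02,0.55,0,0,0,-0.003,0.02,0.67,0,0,0,-0.003,0.02,0.67,0,0,0])

```text
clock: 2.68
tcp_pos: [0.6606, -0.1718, 0.1624]
orientation: [2.164, -2.274, -0.008]
contact_force: [0.4, 0.5, -1.2]
grip_width: 0.0003
```

```bash
python3 go.py 70 32 165 33 32 165; python3 look.py 3 side
python3 - <<'E'
import cv2
im=cv2.imread('pics/side3.png')
cv2.imwrite('pics/side3z.png',cv2.resize(im[100:280,200:420],None,fx=3.3,fy=3.3,interpolation=cv2.INTER_CUBIC))
E
```

```text
tool x dir machine deg from -y: -0.07902835946397158 tilt [-0.0054  0.0017 -1.    ]
now gate mm [88.22   33.8602] 162.3798344459752 F mach [0.4035 0.5122] -1.174694710275067 t 2.6833
[ 70.  32. 165.] world [ 0.6423 -0.1728  0.165 ] delta tool/200mm [ 0.0094  0.0912 -0.0126]
[ 33.  32. 165.] world [ 0.6053 -0.171   0.165 ] delta tool/200mm [ 0.0097  0.2762 -0.0116]
2.6833 [ 0.6606 -0.1718  0.1624] [ 2.1636 -2.2739 -0.0077] [-0.2887  0.4143  1.7907  0.0001  0.9423  1.3318] [ 0.4278  0.4921 -1.1747] 0.00033875284506261396
```

View pics/side3z.png

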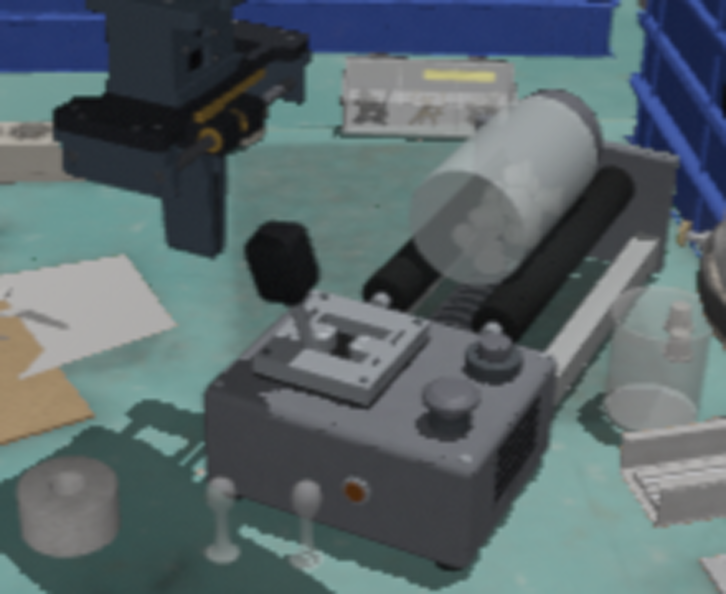

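Request:
arm_command(deltas=[0.01,0.05,-0.01,0,0,0,0.01,0.09,-0.01,0,0,0,0.01,0.11,-0.01,0,0,0,0.01,0.13,-0.01,0,0,0,0.01,0.15,-0.01,0,0,0,0.01,0.17,-0.01,0,0,0,0.01,0.19,-0.01,0,0,0,0.01,0.21,-0.01,0,0,0,0.01,0.216,-0.01,0,0,0,0.01,0.216,-0.01,0,0,0])

```text
clock: 3.57
tcp_pos: [0.6195, -0.1732, 0.1682]
orientation: [2.164, -2.277, -0.0]
contact_force: [1.8, -1.7, 0.9]
grip_width: 0.0004
```

```bash
python3 go.py  35 32 165; python3 look.py 4 side
python3 - <<'E'
import cv2
im=cv2.imread('pics/side4.png')
cv2.imwrite('pics/side4z.png',cv2.resize(im[100:280,200:420],None,fx=3.3,fy=3.3,interpolation=cv2.INTER_CUBIC))
E
```

```text
tool x dir machine deg from -y: -0.16036388317102546 tilt [-0.0003  0.0001 -1.    ]
now gate mm [47.2299 30.5323] 168.24711093985442 F mach [ 1.8948 -1.5913] 0.9356214831216053 t 3.5667
[ 35.  32. 165.] world [ 0.6073 -0.1711  0.165 ] delta tool/200mm [-0.0072  0.0612  0.0163]
3.5667 [ 0.6195 -0.1732  0.1682] [ 2.1638 -2.2774 -0.0004] [-0.3088  0.3476  1.8743 -0.      0.92    1.3131] [ 1.8156 -1.6811  0.9356] 0.00037176067676249593
```

View pics/side4z.png

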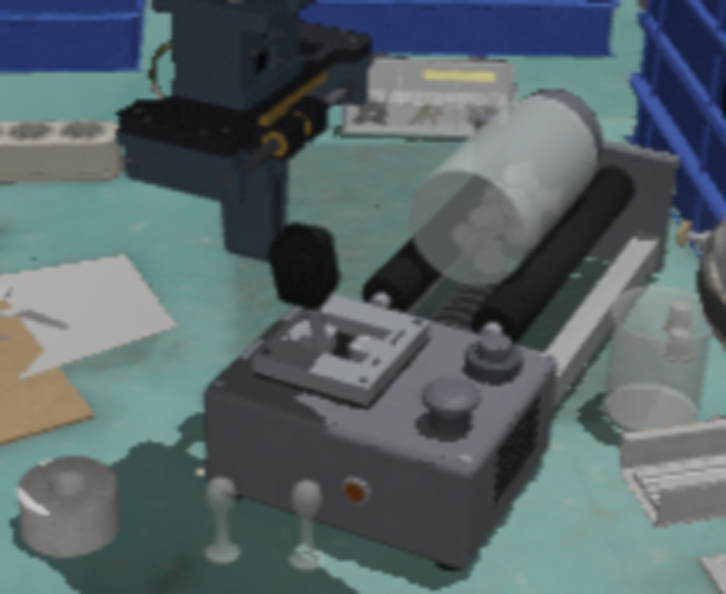

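```bash
cat > knob.py <<'E'
import sys,json,cv2; from h import *
t=sys.argv[1]; im=cv2.imread(f'pics/side{t}.png'); c=json.load(open(f'pics/side{t}.json'))
x0,y0,x1,y1=[int(v) for v in sys.argv[2:6]] if len(sys.argv)>2 else (278,165,335,195)
g=im.max(2); mask=np.zeros_like(g); mask[y0:y1,x0:x1]=(g[y0:y1,x0:x1]<33)*255
n,l,s,ce=cv2.connectedComponentsWithStats(mask); i=1+np.argmax(s[1:,4]); print(s[i],ce[i])
m=np.array([.5708,-.2014]); y=np.radians(-2.77);Rm=np.array([[np.cos(y),-np.sin(y)],[np.sin(y),np.cos(y)]])
w=plane(c,*ce[i],.170); print('knob gate mm',Rm.T@(w[:2]-m)*1e3)
E
python3 knob.py 3 270 160 335 195;python3 knob.py 4;python3 knob.py 4 270 160 335 195
```

```text
[275 168  21  24 363] [284.79614325 179.74655647]
knob gate mm [24.11167986 39.2508181 ]
[281 168  21  25 388] [291.44072165 180.04639175]
knob gate mm [11.63008094 33.97952053]
[281 168  21  25 388] [291.44072165 180.04639175]
knob gate mm [11.63008094 33.97952053]
```

Request:
arm_command(deltas=[0,0.02,0.01,0,0,0,0,0.04,0.01,0,0,0,0,0.06,0.01,0,0,0,0,0.06,0.01,0,0,0,0,0.06,0.01,0,0,0])

```text
clock: 4.03
tcp_pos: [0.6072, -0.1725, 0.166]
orientation: [2.164, -2.277, -0.001]
contact_force: [1.8, -1.2, -0.8]
grip_width: 0.0004
```

```bash
python3 go.py  35 32 165; python3 look.py 5 side; python3 knob.py 5
python3 - <<'E'
import cv2
im=cv2.imread('pics/side5.png')
cv2.imwrite('pics/side5z.png',cv2.resize(im[140:240,250:370],None,fx=6,fy=6,interpolation=cv2.INTER_CUBIC))
E
```

```text
tool x dir machine deg from -y: -0.1612189343837498 tilt [-0.0009  0.0002 -1.    ]
now gate mm [34.9783 30.6092] 166.02012691042174 F mach [ 1.8765 -1.1074] -0.7649916189041834 t 4.0333
[ 35.  32. 165.] world [ 0.6073 -0.1711  0.165 ] delta tool/200mm [-0.007  -0.0001  0.0051]
4.0333 [ 0.6072 -0.1725  0.166 ] [ 2.1636 -2.2772 -0.0012] [-0.3137  0.3332  1.8995 -0.0001  0.9098  1.3083] [ 1.8208 -1.1968 -0.765 ] 0.0003760892174076945
[287 169  19  26 393] [296.17048346 181.16284987]
knob gate mm [ 1.03420098 33.52978587]
```

View pics/side5z.png

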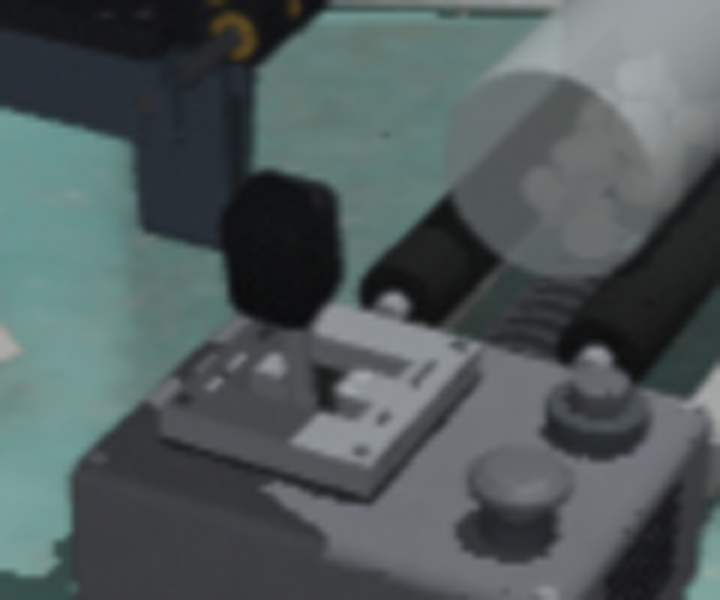

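Request:
arm_command(deltas=[0,-0.1,0,0,0,0,0,-0.12,0,0,0,0,-0.12,-0.12,0,0,0,0,-0.25,-0.12,0,0,0,0,-0.25,-0.12,0,0,0,0,-0.25,0.03,0,0,0,0,-0.25,0.165,0,0,0,0,-0.25,0.165,0,0,0,0,-0.25,0.165,0,0,0,0])

```text
clock: 4.83
tcp_pos: [0.5762, -0.121, 0.1663]
orientation: [2.164, -2.277, -0.001]
contact_force: [0.9, 1.5, 0.6]
grip_width: 0.0004
```

```bash
python3 go.py  2 0 165; python3 look.py 6 side; python3 knob.py 6
python3 - <<'E'
import cv2
im=cv2.imread('pics/side6.png')
cv2.imwrite('pics/side6z.png',cv2.resize(im[120:240,230:370],None,fx=5,fy=5,interpolation=cv2.INTER_CUBIC))
E
```

```text
tool x dir machine deg from -y: -0.1616142679885213 tilt [-0.0008  0.0001 -1.    ]
now gate mm [ 1.5091 80.6051] 166.25525008618868 F mach [0.8378 1.5387] 0.5617516411450316 t 4.8333
[  2.   0. 165.] world [ 0.5728 -0.2015  0.165 ] delta tool/200mm [ 0.403  -0.0036  0.0062]
4.8333 [ 0.5762 -0.121   0.1663] [ 2.1635 -2.2772 -0.001 ] [-0.2465  0.2699  1.9855 -0.0001  0.8871  1.3756] [0.9112 1.4964 0.5618] 0.0004432227528508316
[295 170  11  25 226] [299.86283186 181.77433628]
knob gate mm [-6.70113085 32.23498154]
```

View pics/side6z.png

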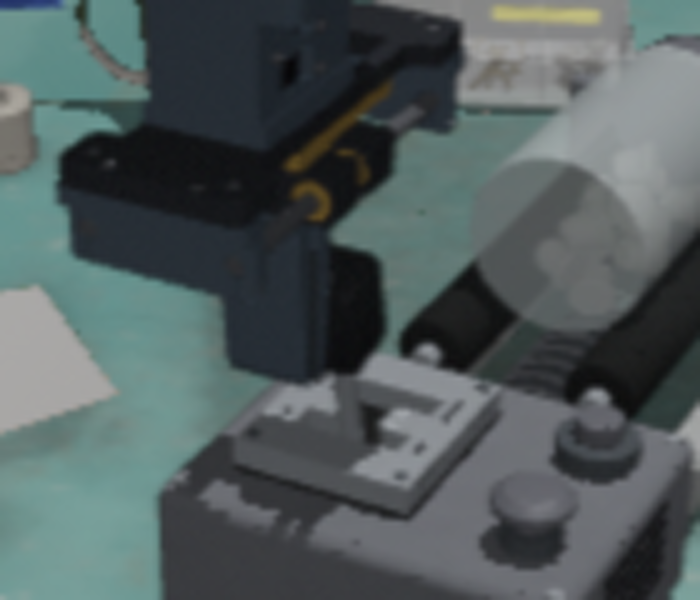

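Request:
arm_command(deltas=[0.05,0,0,0,0,0,0.08,0,0,0,0,0,0.11,0,0,0,0,0,0.14,0,0,0,0,0,0.17,0,0,0,0,0,0.2,0,0,0,0,0,0.23,0,0,0,0,0,0.25,0,0,0,0,0,0.25,0,0,0,0,0])

```text
clock: 5.63
tcp_pos: [0.5748, -0.1718, 0.1663]
orientation: [2.163, -2.278, 0.0]
contact_force: [0.1, 0.3, 0.4]
grip_width: 0.0005
```

```bash
python3 go.py  2 -3 165; python3 look.py 7 side
python3 - <<'E'
import cv2
im=cv2.imread('pics/side7.png')
cv2.imwrite('pics/side7z.png',cv2.resize(im[120:240,230:370],None,fx=5,fy=5,interpolation=cv2.INTER_CUBIC))
E
```

```text
tool x dir machine deg from -y: -0.18291542205775624 tilt [-0.0001 -0.0003 -1.    ]
now gate mm [ 2.5164 29.7927] 166.2564786020046 F mach [0.1295 0.2868] 0.39986163369463257 t 5.6333
[  2.  -3. 165.] world [ 0.5727 -0.2045  0.165 ] delta tool/200mm [0.164  0.0021 0.0063]
5.6333 [ 0.5748 -0.1718  0.1663] [ 2.1633 -2.2778  0.0002] [-0.3291  0.2861  1.9637 -0.0004  0.8918  1.2934] [0.1432 0.2802 0.3999] 0.0004603258534974751
```

View pics/side7z.png

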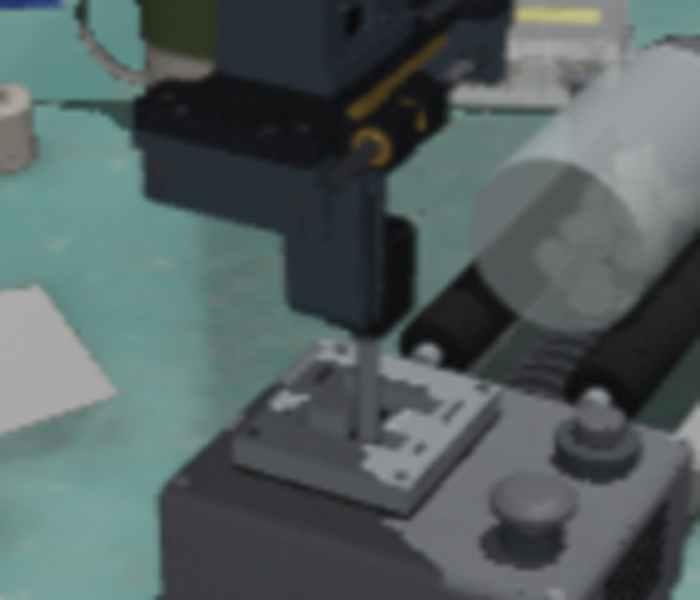

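Request:
arm_command(deltas=[0.025,0,0,0,0,0,0.05,0,0,0,0,0,0.075,0,0,0,0,0,0.1,0,0,0,0,0,0.125,0,0,0,0,0,0.14,0,0,0,0,0,0.15,0,0,0,0,0,0.15,0,0,0,0,0,0.15,0,0,0,0,0])

```text
clock: 6.43
tcp_pos: [0.5733, -0.2011, 0.1662]
orientation: [2.164, -2.277, 0.0]
contact_force: [-0.5, 0.4, 0.9]
grip_width: 0.0006
```

```bash
python3 go.py  2 -3 165; python3 look.py 8 side
python3 - <<'E'
import cv2
im=cv2.imread('pics/side8.png')
cv2.imwrite('pics/side8z.png',cv2.resize(im[120:240,230:370],None,fx=5,fy=5,interpolation=cv2.INTER_CUBIC))
E
```

```text
tool x dir machine deg from -y: -0.1576967691002933 tilt [-0.     -0.0003 -1.    ]
now gate mm [2.4703 0.4332] 166.24949069459657 F mach [-0.5115  0.3451] 0.8670180063566097 t 6.4333
[  2.  -3. 165.] world [ 0.5727 -0.2045  0.165 ] delta tool/200mm [0.0172 0.0023 0.0063]
6.4333 [ 0.5733 -0.2011  0.1662] [ 2.1638 -2.2773  0.0003] [-0.3756  0.2975  1.9483 -0.0004  0.8957  1.2465] [-0.4943  0.3694  0.867 ] 0.0006466696873704604
```

View pics/side8z.png

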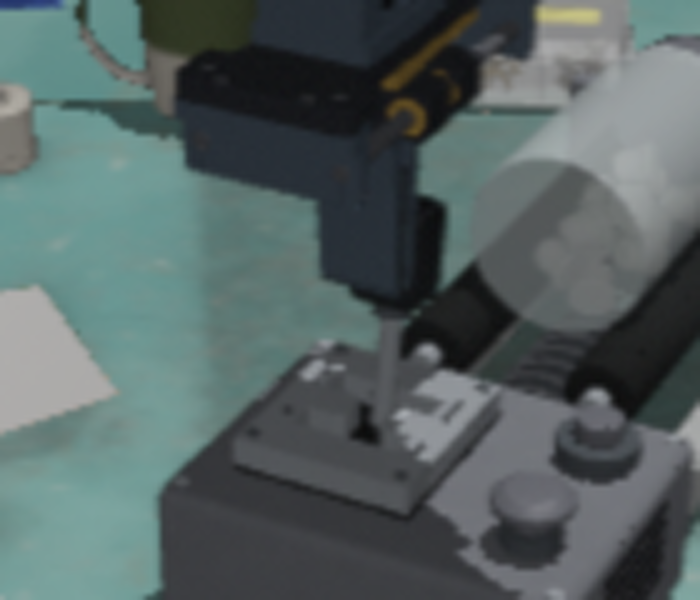

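Request:
arm_command(deltas=[0.01,0,0,0,0,0,0.02,0,0,0,0,0,0.02,0,0,0,0,0,0.02,0,0,0,0,0])

```text
clock: 6.82
tcp_pos: [0.5731, -0.2049, 0.1663]
orientation: [2.164, -2.277, -0.0]
contact_force: [-0.4, 0.9, -0.1]
grip_width: 0.0004
```

```bash
python3 go.py  2 -3 165
```

```text
tool x dir machine deg from -y: -0.15302720878662068 tilt [-0.0001 -0.     -1.    ]
now gate mm [ 2.4677 -3.3806] 166.26271886023238 F mach [-0.4827  0.8439] -0.12582114904256514 t 6.8167
[  2.  -3. 165.] world [ 0.5727 -0.2045  0.165 ] delta tool/200mm [-0.0019  0.0023  0.0063]
```

Request:
arm_command(deltas=[0.01,0,0,0,0,0,0.02,0,0,0,0,0])

```text
clock: 6.98
tcp_pos: [0.5728, -0.2084, 0.1662]
orientation: [-2.163, 2.277, 0.002]
contact_force: [1.6, 19.6, 0.3]
grip_width: 0.0007
```

```bash
python3 go.py  2 -3 165;python3 look.py 9 side
python3 - <<'E'
import cv2
im=cv2.imread('pics/side9.png')
cv2.imwrite('pics/side9z.png',cv2.resize(im[120:240,230:370],None,fx=5,fy=5,interpolation=cv2.INTER_CUBIC))
E
```

```text
tool x dir machine deg from -y: -0.16805062128822623 tilt [-0.0005  0.0011 -1.    ]
now gate mm [ 2.2948 -6.8877] 166.18596735278797 F mach [ 0.638  19.6709] 0.27464097015376887 t 6.9833
[  2.  -3. 165.] world [ 0.5727 -0.2045  0.165 ] delta tool/200mm [-0.0194  0.0015  0.006 ]
6.9833 [ 0.5728 -0.2084  0.1662] [-2.1635  2.2773  0.0018] [-0.3876  0.3009  1.9439  0.0011  0.8977  1.2338] [ 1.5879 19.6171  0.2746] 0.0007373245266907402
```

View pics/side9z.png

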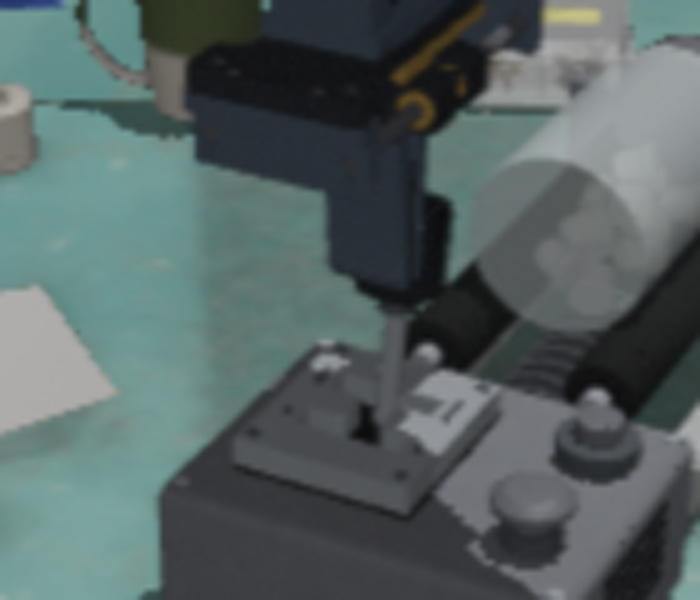

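Request:
arm_command(deltas=[-0.06,0,0,0,0,0,-0.1,0,0,0,0,0,-0.1,0.1,0,0,0,0,-0.1,0.2,0,0,0,0,-0.1,0.3,0,0,0,0,-0.1,0.3,0,0,0,0,0.02,0.3,0,0,0,0,0.125,0.3,0,0,0,0,0.125,0.3,0,0,0,0])

```text
clock: 7.78
tcp_pos: [0.5126, -0.2331, 0.1669]
orientation: [-2.163, 2.278, -0.003]
contact_force: [0.6, 0.6, 0.6]
grip_width: 0.0006
```

```bash
python3 go.py  2 -32 165;python3 look.py 10 side wrist
python3 - <<'E'
import cv2
im=cv2.imread('pics/side10.png')
cv2.imwrite('pics/side10z.png',cv2.resize(im[120:240,250:390],None,fx=5,fy=5,interpolation=cv2.INTER_CUBIC))
E
```

```text
tool x dir machine deg from -y: -0.19330686618230697 tilt [ 0.0015 -0.0015 -1.    ]
now gate mm [-56.5654 -34.4573] 166.93357222567528 F mach [0.5408 0.5937] 0.5519165463138513 t 7.7833
[  2. -32. 165.] world [ 0.5713 -0.2335  0.165 ] delta tool/200mm [-0.0133 -0.2928  0.0101]
7.7833 [ 0.5126 -0.2331  0.1669] [-2.1632  2.2781 -0.0032] [-0.4678  0.2291  2.0373 -0.0008  0.8732  1.1552] [0.5688 0.5669 0.5519] 0.0006341781611949507
```

View pics/side10z.png

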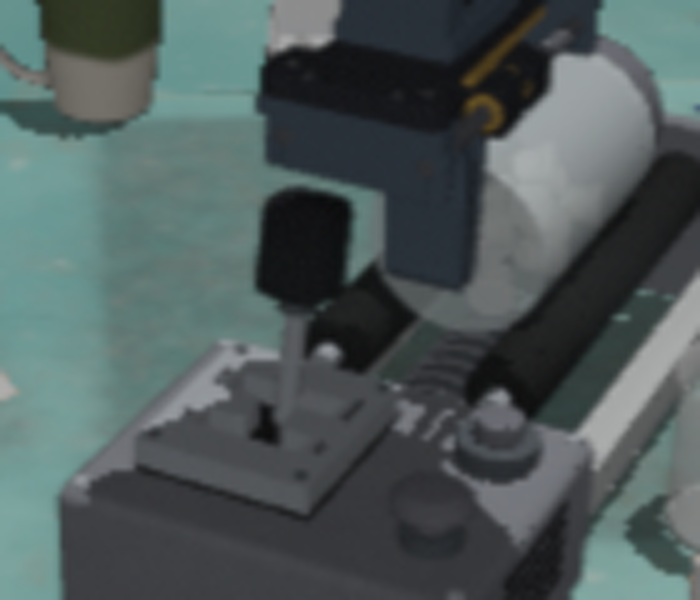

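View pics/wrist10.png

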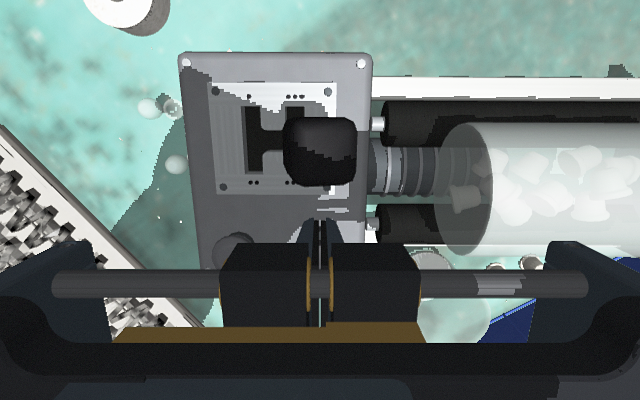

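Request:
arm_command(deltas=[0,-0.03,0,0,0,0,0,-0.06,0,0,0,0,0,-0.09,0,0,0,0,0,-0.12,0,0,0,0,0,-0.15,0,0,0,0,0,-0.18,0,0,0,0,0,-0.21,0,0,0,0,0,-0.24,0,0,0,0,0,-0.26,0,0,0,0,0,-0.26,0,0,0,0])

```text
clock: 8.72
tcp_pos: [0.5642, -0.2333, 0.1661]
orientation: [2.164, -2.277, -0.0]
contact_force: [-2.5, 0.5, -0.9]
grip_width: 0.0002
```

```bash
python3 go.py  5 -32 165;python3 look.py 11 side wrist
python3 - <<'E'
import cv2
im=cv2.imread('pics/side11.png')
cv2.imwrite('pics/side11z.png',cv2.resize(im[120:240,250:390],None,fx=5,fy=5,interpolation=cv2.INTER_CUBIC))
E
```

```text
tool x dir machine deg from -y: -0.14472558527323098 tilt [-0.0002  0.0002 -1.    ]
now gate mm [ -5.0215 -32.1858] 166.06863995148385 F mach [-2.4973  0.3979] -0.8828584443217896 t 8.7167
[  5. -32. 165.] world [ 0.5742 -0.2336  0.165 ] delta tool/200mm [-0.0011 -0.0501  0.0053]
8.7167 [ 0.5642 -0.2333  0.1661] [ 2.1642 -2.2772 -0.0005] [-0.4303  0.3024  1.942   0.0001  0.8975  1.1913] [-2.4751  0.5181 -0.8829] 0.0001737848660014065
```

View pics/side11z.png

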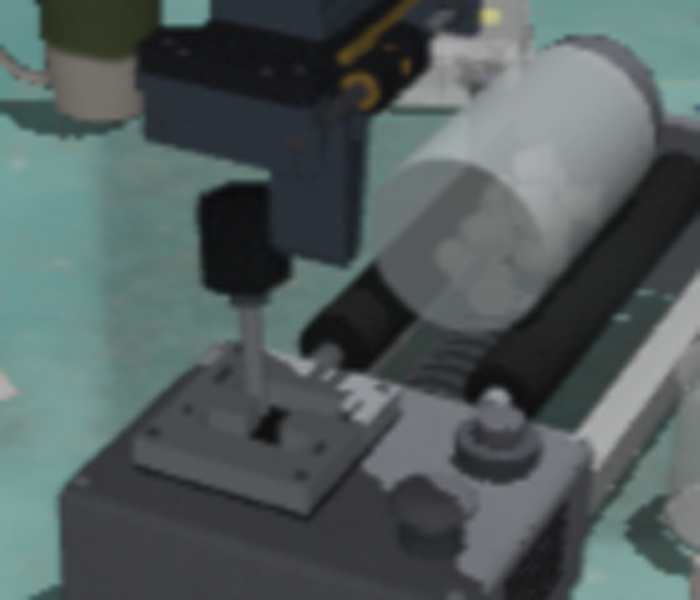

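Lever is moving forward in the right slot. Creep on to the stop.

Request:
arm_command(deltas=[0,-0.015,0,0,0,0,0,-0.03,0,0,0,0,0,-0.04,0,0,0,0,0,-0.04,0,0,0,0])

```text
clock: 9.15
tcp_pos: [0.5719, -0.2339, 0.1663]
orientation: [2.164, -2.277, -0.0]
contact_force: [-1.9, -0.1, -1.8]
grip_width: 0.0004
```

Request:
arm_command(deltas=[0,-0.01,0,0,0,0,0,-0.01,0,0,0,0])

```text
clock: 9.32
tcp_pos: [0.5734, -0.2339, 0.1661]
orientation: [2.164, -2.277, -0.001]
contact_force: [-4.9, -0.2, -0.7]
grip_width: 0.0003
```

Request:
arm_command(deltas=[0,-0.01,0,0,0,0,0,-0.01,0,0,0,0])

```text
clock: 9.48
tcp_pos: [0.5748, -0.2339, 0.1659]
orientation: [2.163, -2.276, -0.003]
contact_force: [-7.5, -0.4, -1.3]
grip_width: 0.0006
```

```bash
python3 go.py  5 -32 165
```

```text
tool x dir machine deg from -y: -0.14459782708804436 tilt [-0.0022  0.0005 -1.    ]
now gate mm [  5.6015 -32.2404] 165.89323741254765 F mach [-7.4361 -0.762 ] -1.349019048417246 t 9.4833
[  5. -32. 165.] world [ 0.5742 -0.2336  0.165 ] delta tool/200mm [-0.0012  0.003   0.0045]
```

Request:
arm_command(deltas=[0,-0.012,0,0,0,0,0,-0.012,0,0,0,0])

```text
clock: 9.65
tcp_pos: [0.5766, -0.2339, 0.1655]
orientation: [2.163, -2.276, -0.005]
contact_force: [-11.6, -0.4, 0.2]
grip_width: 0.0004
```

```bash
python3 go.py  5 -32 165;python3 look.py 12 side
python3 - <<'E'
import cv2
im=cv2.imread('pics/side12.png')
cv2.imwrite('pics/side12z.png',cv2.resize(im[120:240,250:390],None,fx=5,fy=5,interpolation=cv2.INTER_CUBIC))
E
```

```text
tool x dir machine deg from -y: -0.1452875607874473 tilt [-0.0037  0.0009 -1.    ]
now gate mm [  7.3777 -32.1852] 165.5494231007952 F mach [-11.6125  -0.9964] 0.179092953379426 t 9.65
[  5. -32. 165.] world [ 0.5742 -0.2336  0.165 ] delta tool/200mm [-0.0009  0.0119  0.0028]
9.65 [ 0.5766 -0.2339  0.1655] [ 2.1628 -2.2757 -0.0049] [-0.4225  0.3217  1.9166 -0.0009  0.907   1.1997] [-11.6471  -0.434    0.1791] 0.0003745628673427271
```

View pics/side12z.png

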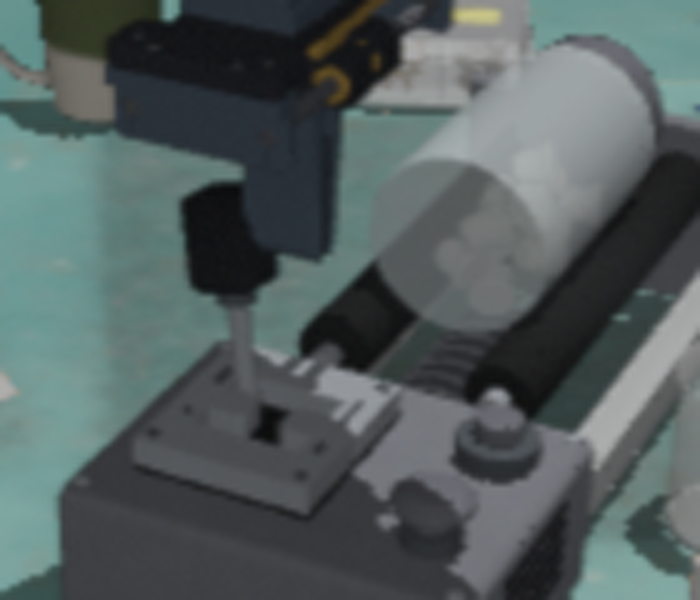

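Request:
arm_command(deltas=[0,-0.012,0,0,0,0,0,-0.016,0,0,0,0,0,-0.016,0,0,0,0])

```text
clock: 9.95
tcp_pos: [0.5789, -0.2339, 0.1652]
orientation: [2.162, -2.275, -0.007]
contact_force: [-15.6, -1.3, 1.5]
grip_width: 0.0005
```

```bash
python3 go.py  -60 -32 170
```

```text
tool x dir machine deg from -y: -0.13652119465779844 tilt [-0.0055  0.0013 -1.    ]
now gate mm [  9.666  -32.0888] 165.22168626837683 F mach [-15.4695  -2.0868] 1.5433210444122805 t 9.95
[-60. -32. 170.] world [ 0.5093 -0.2305  0.17  ] delta tool/200mm [ 0.0004  0.3485 -0.0219]
```

Request:
arm_command(deltas=[0,0.05,0,0,0,0,0,0.15,-0.02,0,0,0,0,0.25,-0.04,0,0,0,0,0.35,-0.06,0,0,0,0,0.35,-0.06,0,0,0,0,0.35,-0.06,0,0,0])

```text
clock: 10.45
tcp_pos: [0.5117, -0.2311, 0.1791]
orientation: [-2.163, 2.278, -0.003]
contact_force: [1.1, -0.1, 0.0]
grip_width: 0.0005
```

```bash
python3 go.py -92 -35 140 -92 -35 112;python3 look.py 13 side wrist
python3 - <<'E'
import cv2
im=cv2.imread('pics/side13.png')
cv2.imwrite('pics/side13z.png',cv2.resize(im[120:240,250:390],None,fx=5,fy=5,interpolation=cv2.INTER_CUBIC))
im=cv2.imread('pics/wrist13.png')
cv2.imwrite('pics/wrist13z.png',cv2.resize(im[40:280,170:490],None,fx=2.5,fy=2.5,interpolation=cv2.INTER_CUBIC))
E
```

```text
tool x dir machine deg from -y: -0.1929530139384168 tilt [ 0.0019 -0.0008 -1.    ]
now gate mm [-57.6215 -32.5067] 179.07317700439555 F mach [ 1.1029 -0.0585] 0.004111336684442496 t 10.45
[-92. -35. 140.] world [ 0.4772 -0.2319  0.14  ] delta tool/200mm [0.0129 0.1722 0.195 ]
[-92. -35. 112.] world [ 0.4772 -0.2319  0.112 ] delta tool/200mm [0.0128 0.1725 0.335 ]
10.45 [ 0.5117 -0.2311  0.1791] [-2.1627  2.2775 -0.0029] [-0.4658  0.2089  2.0355  0.0002  0.8951  1.1566] [ 1.0988 -0.1117  0.0041] 0.00046141801672612196
```

View pics/side13z.png

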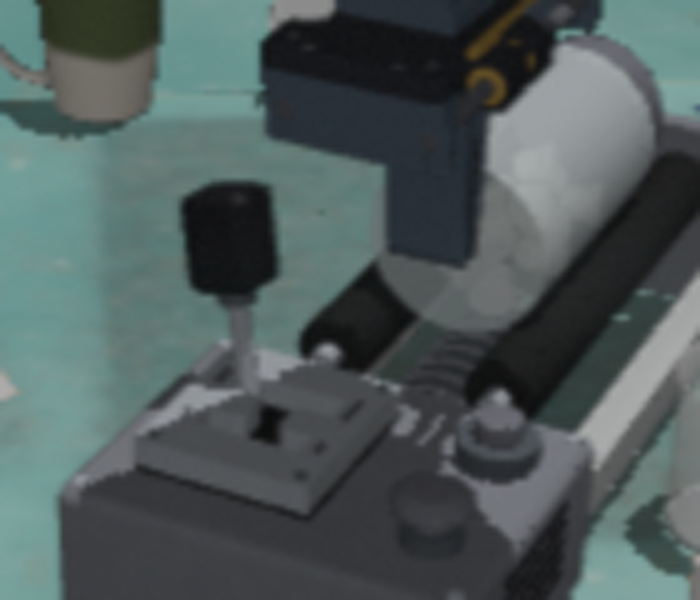

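View pics/wrist13z.png

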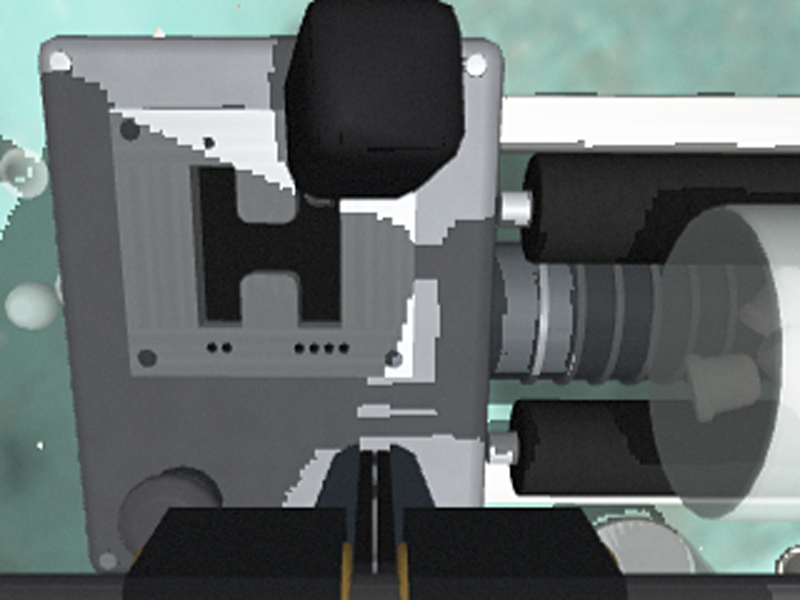

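```bash
python3 knob.py 13 280 150 312 182
python3 - <<'E'
from h import *;import json
m=np.array([.5708,-.2014]); y=np.radians(-2.77);Rm=np.array([[np.cos(y),-np.sin(y)],[np.sin(y),np.cos(y)]])
c=json.load(open('pics/wrist13.json'))
q=lambda x,y:(170+x/2.5-.3,40+y/2.5-.3)
for p,z,n in [((130,130),.104,'screw FL'),((148,358),.104,'BL'),((393,358),.104,'BR'),((222,325),.104,'slotL back'),((320,325),.104,'slotR back'),((375,75),.187,'knobtop mid'),((172,508),.115,'stop'),((317,203),.104,'stem base')]:
    w=plane(c,*q(*p),z); print(n,w,Rm.T@(w[:2]-m)*1e3)
E
```

```text
[287 157  18  22 319] [295.46394984 167.6645768 ]
knob gate mm [ 29.24071599 -17.39058812]
screw FL [ 0.60782758 -0.16304811  0.104     ] [35.13088797 40.09650533]
BL [ 0.5375414 -0.1592329  0.104    ] [-35.25754476  40.51054583]
BR [ 0.53334055 -0.23905682  0.104     ] [-35.59584585 -39.42311543]
slotL back [ 0.54711662 -0.18448859  0.104     ] [-24.47298132  15.74711339]
slotR back [ 0.54545658 -0.21604661  0.104     ] [-24.60598911 -15.85426399]
knobtop mid [ 0.6090353  -0.23701328  0.187     ] [ 39.91169964 -33.7238764 ]
stop [ 0.48914022 -0.16390444  0.115     ] [-83.37640821  33.50539253]
stem base [ 0.58356461 -0.21784205  0.104     ] [ 13.54428886 -15.80596387]
```

Request:
arm_command(deltas=[0.013,0.05,0,0,0,0,0.013,0.1,0.05,0,0,0,0.013,0.17,0.12,0,0,0,0.013,0.172,0.195,0,0,0,0.013,0.172,0.195,0,0,0,0.013,0.172,0.195,0,0,0])

```text
clock: 11.05
tcp_pos: [0.476, -0.2314, 0.1385]
orientation: [2.163, -2.277, -0.003]
contact_force: [0.5, -0.5, 0.5]
grip_width: 0.0005
```

```bash
python3 go.py -92 -35 114 -92 -35 103;python3 look.py 14 side scene
python3 - <<'E'
import cv2
im=cv2.imread('pics/side14.png')
cv2.imwrite('pics/side14z.png',cv2.resize(im[120:240,270:410],None,fx=5,fy=5,interpolation=cv2.INTER_CUBIC))
im=cv2.imread('pics/scene14.png')
cv2.imwrite('pics/scene14z.png',cv2.resize(im[120:280,280:480],None,fx=3.5,fy=3.5,interpolation=cv2.INTER_CUBIC))
E
```

```text
tool x dir machine deg from -y: -0.1676093401770471 tilt [-0.0016  0.0009 -1.    ]
now gate mm [-93.228  -34.5133] 138.48523995707924 F mach [ 0.4977 -0.4481] 0.48362711034038275 t 11.05
[-92. -35. 114.] world [ 0.4772 -0.2319  0.114 ] delta tool/200mm [ 0.0025 -0.0064  0.1224]
[-92. -35. 103.] world [ 0.4772 -0.2319  0.103 ] delta tool/200mm [ 0.0026 -0.0064  0.1774]
11.05 [ 0.476  -0.2314  0.1385] [ 2.1634 -2.2772 -0.0028] [-0.4965  0.2236  2.1119 -0.      0.808   1.1256] [ 0.4754 -0.4717  0.4836] 0.0005046675355883637
```

View pics/side14z.png

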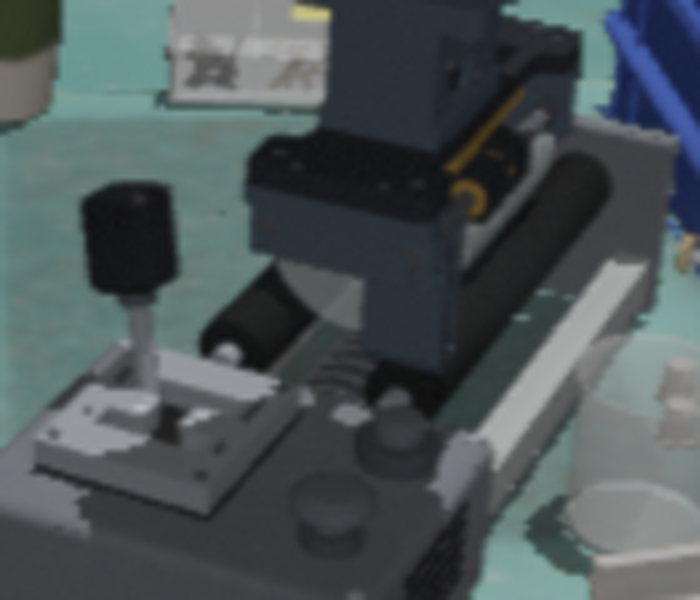

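View pics/scene14z.png

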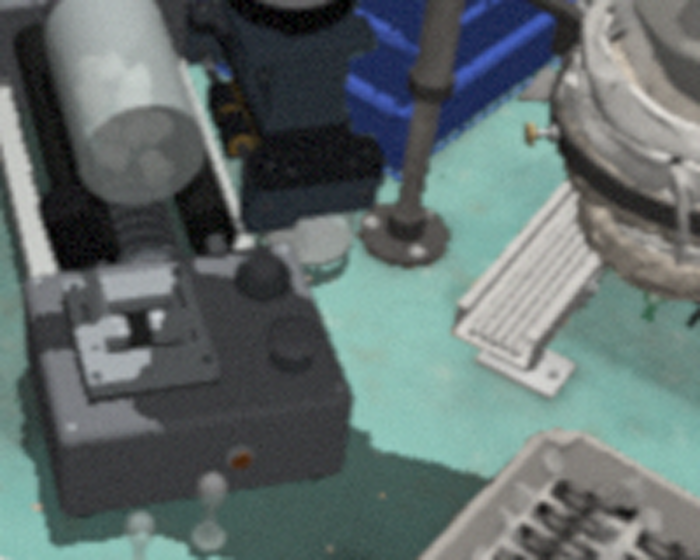

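Run:
```python
from h import *;import json
for n,(ox,oy,f) in {'scene':(280,120,3.5),'side':(270,120,5)}.items():
    c=json.load(open(f'pics/{n}14.json'))
    for p in [(.476,-.2314,.1385),(.476,-.2314,.217),(.4772,-.2319,.110),(.438,-.142,.23),(.514,-.142,.23),(.609,-.237,.165)]:
        d=R.from_rotvec(c['orientation']).inv().apply(np.array(p)-c['origin'])
        u,v=c['cx']+c['fx']*d[0]/-d[2],c['cy']-c['fy']*d[1]/-d[2]
        print(n,p,((u-ox)*f,(v-oy)*f))
```

```text
scene (0.476, -0.2314, 0.1385) (np.float64(262.85323536119324), np.float64(224.07098145615893))
scene (0.476, -0.2314, 0.217) (np.float64(272.2345008433047), np.float64(129.65272228672836))
scene (0.4772, -0.2319, 0.11) (np.float64(257.7201688418116), np.float64(255.74154605057186))
scene (0.438, -0.142, 0.23) (np.float64(386.213191807146), np.float64(197.94174373867037))
scene (0.514, -0.142, 0.23) (np.float64(260.69073252391877), np.float64(219.6389201092038))
scene (0.609, -0.237, 0.165) (np.float64(60.091406684451755), np.float64(221.9610406273594))
side (0.476, -0.2314, 0.1385) (np.float64(405.00977173522784), np.float64(352.92054147841753))
side (0.476, -0.2314, 0.217) (np.float64(417.51554402936904), np.float64(185.00581653884552))
side (0.4772, -0.2319, 0.11) (np.float64(398.4438757703026), np.float64(409.3674950974409))
side (0.438, -0.142, 0.23) (np.float64(438.59483439892045), np.float64(272.8094248106862))
side (0.514, -0.142, 0.23) (np.float64(246.49104077950994), np.float64(230.95656007826435))
side (0.609, -0.237, 0.165) (np.float64(122.95081231187851), np.float64(227.4979294834624))
```

Request:
arm_command(deltas=[-0.012,0,0.05,0,0,0,-0.012,0,0.1,0,0,0,-0.012,0,0.12,0,0,0,-0.012,0,0.14,0,0,0,-0.012,0,0.155,0,0,0,-0.012,0,0.155,0,0,0])

```text
clock: 11.65
tcp_pos: [0.4768, -0.229, 0.1077]
orientation: [2.164, -2.277, -0.001]
contact_force: [-1.1, 0.8, 3.5]
grip_width: 0.0005
```

```bash
python3 go.py -92 -35 104
```

```text
tool x dir machine deg from -y: -0.15502531265465347 tilt [-0.0008  0.0005 -1.    ]
now gate mm [-92.5889 -32.1218] 107.74680315382496 F mach [-1.1627  0.7009] 3.4527088102341406 t 11.65
[-92. -35. 104.] world [ 0.4772 -0.2319  0.104 ] delta tool/200mm [ 0.0144 -0.003   0.0187]
```

Request:
arm_command(deltas=[0,0,0.01,0,0,0,0,0,0.018,0,0,0,0,0,0.022,0,0,0,0,0,0.022,0,0,0])

```text
clock: 11.98
tcp_pos: [0.477, -0.2292, 0.1042]
orientation: [-2.164, 2.277, 0.0]
contact_force: [-2.8, 2.0, 6.1]
grip_width: 0.0007
```

Request:
arm_command(deltas=[0,0,0.008,0,0,0,0,0,0.008,0,0,0])

```text
clock: 12.15
tcp_pos: [0.4772, -0.2293, 0.1038]
orientation: [2.164, -2.277, -0.001]
contact_force: [-10.8, 7.4, 31.7]
grip_width: 0.0003
```

Request:
arm_command(deltas=[0,0,-0.02,0,0,0,0,0,-0.06,0,0,0,0,0,-0.15,0,0,0,0,0,-0.3,0,0,0,0,0,-0.5,0,0,0,0,0,-0.7,0,0,0,0,0,-0.8,0,0,0,0,0,-0.8,0,0,0])

```text
clock: 12.82
tcp_pos: [0.4791, -0.2304, 0.2678]
orientation: [-2.162, 2.276, -0.012]
contact_force: [0.2, -0.6, 0.1]
grip_width: 0.0005
```

```bash
python3 go.py -20 40 300;python3 look.py 15 side scene wrist
```

```text
tool x dir machine deg from -y: -0.1557588728329291 tilt [ 0.0071 -0.0039 -1.    ]
now gate mm [-90.1989 -33.3534] 267.79738670412894 F mach [ 0.2777 -0.6041] 0.0587741547277274 t 12.8167
[-20.  40. 300.] world [ 0.5528 -0.1605  0.3   ] delta tool/200mm [-0.3672 -0.3512 -0.1598]
12.8167 [ 0.4791 -0.2304  0.2678] [-2.1623  2.2756 -0.012 ] [-0.492   0.0412  2.0414 -0.0001  1.0509  1.1299] [ 0.2482 -0.6168  0.0588] 0.000539450600955481
```

View pics/side15.png

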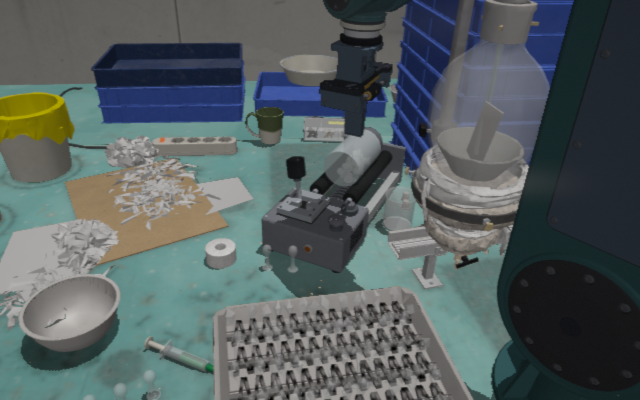

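View pics/wrist15.png

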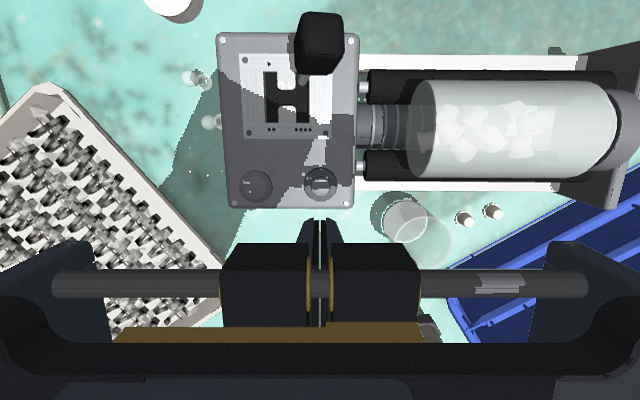

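View pics/scene15.png

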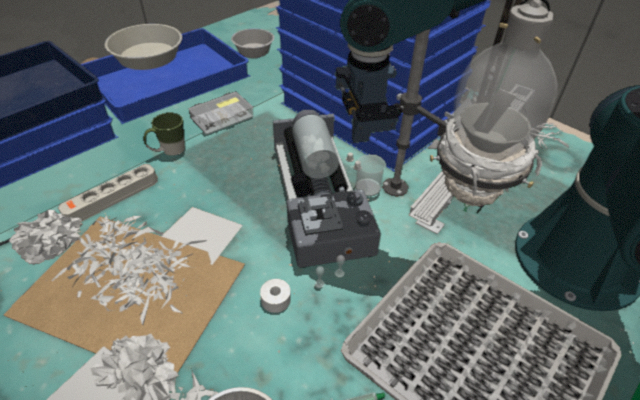

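Run:
```python
from h import *;import json,cv2
m=np.array([.5708,-.2014]); y=np.radians(-2.77);Rm=np.array([[np.cos(y),-np.sin(y)],[np.sin(y),np.cos(y)]])
c=json.load(open('pics/wrist15.json'));s=json.load(open('pics/side15.json'))
for n,p,z in [('start',(321,182),.11),('stop',(255,185),.115),('plateFLscrew',(245,59),.104)]:
    w=plane(c,*p,z);print(n,w,Rm.T@(w[:2]-m)*1e3)
P,e=tri(c,(319,43),s,(296,168));print('knob',P,e,Rm.T@(P[:2]-m)*1e3)
im=cv2.imread('pics/wrist15.png');cv2.imwrite('pics/w15z.png',cv2.resize(im[0:220,200:420],None,fx=2.7,fy=2.7,interpolation=cv2.INTER_CUBIC))
```

```text
start [ 0.48208756 -0.23212381  0.11      ] [-87.12399937 -34.97509639]
stop [ 0.48359874 -0.16213292  0.115     ] [-88.9970216   35.00704432]
plateFLscrew [ 0.60843076 -0.16359074  0.104     ] [35.75958849 39.58365156]
knob [ 0.60685693 -0.23697903  0.15966164] 0.002328286029458416 [ 37.73422365 -33.79494132]
```

View pics/w15z.png

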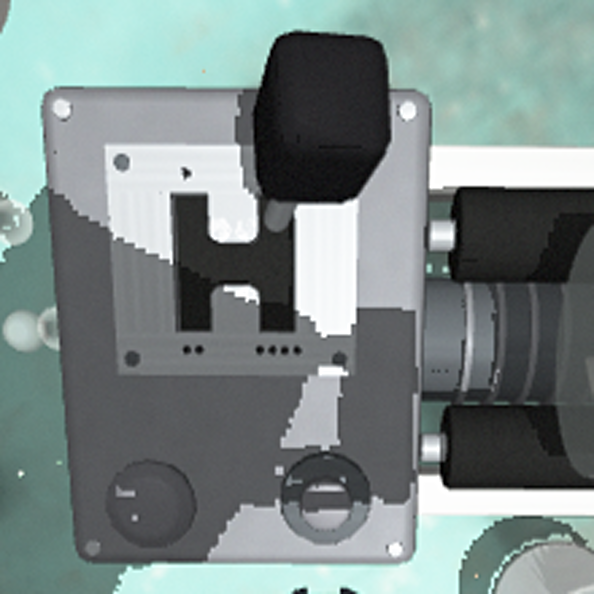

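```bash
python3 -c "
from workcell import robot
print(robot.get_obs()['qd'].round(3)); print(robot.sign_off())"
```

```text
[ 0.001  0.022  0.014  0.001 -0.    -0.002]
the job is handed in; nothing more can be done
None
```

The roller machine was put into third speed and the start button was pressed and released, in that order. I handed the job in at about 13 s of the allowed 53 s.

- **Lever:** With the fingers shut and nothing gripped, I pushed the knob back to the cross channel and then across to the right until it met the stop (about 20 N). From there I pushed it forward until the force rose to about 15 N and the knob no longer moved in the pictures. The last two-view check put the knob at +38 mm forward and −34 mm sideways of the gate. The end of the third-speed slot is nominally about +36 and −33 mm, so it agrees within the measuring error.
- **Start button:** I pressed straight down with the fingertips. The force reached about 6 N, then jumped to about 32 N at 104 mm, which is the fully-in height. I then lifted clear. The hard stop peaked well above the 5 N needed, but on the fingertips only and under the 40 N limit.
- **Surroundings:** In the final pictures the jar and bystanders look where they started, judged by eye. I did not go near the stop button. The arm was clear of everything, with about 0 N measured on it.
- **Less certain:**
  - The last wrist view placed the start button about 5 mm further forward than the given geometry, probably from reading a shaded edge; the press itself was at the given x and about 3 mm left of the given y.
  - I did not measure separately that the button sprang back out.

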